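# Unlock the cash box and hold its spring bolt drawn

### The arm

A 6-joint arm with a two-finger parallel gripper is mounted at the origin on a cart in front of the work surface, level with it; the furniture and walls round the work are solid. World frame = base frame: x ahead of the robot, y to its left, z up, the work surface at z = 0. Lengths are in m, angles in rad, forces in N, time in s.
With the tool pointing down it reaches from about 0.425 to 0.95 m from the base axis. Payload 3.5 kg.
Tool frame: the origin (TCP) lies between the finger pads; the fingertips stand 19 mm ahead of it and the grasp point (between the pads) is the TCP; z points along the fingers, y is the line along which they close (so a half turn about z gives the same grasp; the last joint's range is limited). The gripper opens to 85 mm and grips with 20 to 120 N. Pads are 22 mm wide; open, the fingers measure 114 mm over their backs; the gripper's body (76 mm by 85 mm) begins 54 mm behind the grasp point. The pads swing forward as they close: fully open they stand 13 mm farther back than shut.
Start: joints at [0.974, 0.286, 1.577, -0, 1.279, -0.15], TCP at [0.292, 0.609, 0.221] pointing down, gripper open.
Joint ranges: [-2.77, 2.77], [-0.9, 2.22], [0.21, 2.48], [-1.53, 4.67], [0.24, 2.81], [-2.84, 2.84]. Speed limits (rad/s): [2.79, 2.79, 3.14, 3.14, 3.14, 3.14].

### API

Orientations are given as a 3x3 rotation matrix whose columns are the frame's x, y, z axes.
In Python, from rig import r gives the robot as it stands.
- The arm moves only by the tool move_arm, never from a script. Its arguments are lists of equal length, an entry for each row: "hand": the opening, from 0 (shut) to 1 (fully open); "slide": the shift along the tool's x, y, z in cm, a list of three; "rot": the turn, a rotation vector about the tool's x, y, z in degrees, a list of three. A call has 1 to 8 rows; each row is the pose to reach, as a shift and turn from the pose commanded when the call began, along the tool's axes at that moment; what a row does not reach only later rows make up. A row lasts 1/10 s, in which the tool goes at most 50 mm and 8.59 degrees, less where a joint would pass 70% of its speed; a pose out of reach is approached as far as the arm can. A call with a gripper value outside its range is refused whole. The fingers move at their own pace and stop on an object; "newtons" is the grip in N (left out, the last holds). Time passes only in rows, so rows that repeat a pose let the fingers close. It gives the time, the measured TCP pose, the force, the opening and the grip force at its end, in the units of the state.
- r.read_state(): the state, without advancing time (a new reading comes with each control period).
- r.snapshot(name): name is "scene" or "top"; returns a dict with "img" (480x640x3 uint8, blue, green, red), "depth" (480x640 float32, m along the optical axis (not along the pixel's ray), 0 where there is no reading), "camera_matrix" (3x3 intrinsics, pixels), "xyz" and "attitude" of the camera in the world. Camera axes: x right, y up, looking along -z (the intrinsics and any distortion apply to the point x, -y, -z); pixel columns grow to the right and rows downward; lengths in m; the calibration is good to about 2 mm. A picture is of the moment at which its call begins.
- r.finish_job(): hands the job in; it is judged then, once.
The state is a dict: "time_s": time; "q": joint angles; "joint_vel": joint speeds; "tau": joint torques, N m; "position": TCP position; "eef_rot": TCP orientation; "wrist_force": force on the tool from outside, world axes, zero at the start; "torque": the same for the moment, N m; "grip_width": opening from 0.0 (shut) to 1.0 (fully open); "finger_force": force on a finger pad.
Only numpy, scipy, OpenCV 4.12 (cv2) and the standard library are available. Lean on these libraries where they do the work, as an engineer would, in place of code of your own. Each camera call takes 0.05 s, during which the arm holds its last target. There are 200 camera calls.

### The job

Slide the dust shutter on the lid of the cash box fully open, put the round-headed key into the keyhole all the way down past the sticky pins, turn it a quarter turn clockwise (seen from above) to its stop and keep holding it there: the lock springs back when let go, so finish with the key still gripped, fully in and turned. Leave the square-headed key in the stand and the eraser and binder clip where they lie.

Things in the scene. Friction and masses are not known exactly. Their poses are not given: they have to be found in the camera images.
- cash_box: fixed grey steel cash box, 130 mm (its x) by 180 mm (its y), lid top 75 mm above the desk; origin under its centre, z up, front with steel hasp plate and small brass bolt to its -x; turned by up to 0.3 rad. A dust shutter with a black grip covers the keyhole in the lid. Two guide rails along y, up to 81 mm above the desk, lie 22 to 27 mm either side of the keyhole.
- keyhole (a point): centre of the keyhole's mouth, 77 mm above the desk, axes as the box's. Slot 18 mm along the box's y, 7 mm along its x, 2 mm bevel, 14 mm deep through a steel plate, then the plug. Two sticky pins stand under the slot's ends, tops 16 to 20 mm down; each takes about 4 N to push down and stays. Key fully in: its collar on the plate, its tip 30 mm below this point.
- shutter (a joint): slide of the dust shutter, m. It starts between 0 and 0.008 (keyhole covered) and grows as the shutter moves to the box's +y, up to its stop at 0.050 (fully open). Friction about 1.5 N, stays where left. The shutter is a thin plate, top 80 mm above the desk.
- shutter_grip (a point): centre of the top of the shutter's black grip, 104 mm above the desk; axes as the cash box's. The grip is 14 mm along the box's y, 30 mm along its x and stands 24 mm above the shutter plate.
- plug (a joint): turn of the lock's plug, rad: 0 at rest, grows clockwise seen from above, stop at 1.62. A spring of 0.025 N m at rest to 0.11 N m at the stop turns it back. The key has about 0.16 rad of play in it, so the key must be turned that much further than the plug; it can turn only when it is within 2 mm of fully in.
- round_key: key that fits: 80 mm, 35 to 70 g, black ROUND disc head, 32 mm across, 10 mm thick. Origin: blade tip; z up to the head, x along the width of blade and head, y through the thickness. Blade 16 (x) by 5 (y) by 14 mm, same after half a turn; 5 mm shank; 16 mm collar, underside 30 mm above the tip; head 48 to 80 mm up. Hangs upright by its collar in either slot of the stand, tip 10 mm above the desk.
- round_key_bow (a point): centre of the round key's head, 64 mm above its tip, axes as the key's; here the key is pinched across its 10 mm thickness (along its y)
- square_key: the other key, which does not fit: like the round key, but with a SQUARE black head of 30 mm and a blade of 22 mm by 5 mm. Leave it in the stand.
- key_stand: fixed dark wooden block 50 mm (its x) by 130 mm (its y), 40 mm high, origin at the centre of its underside. The two keys stand in slots 35 mm either side of its centre along y, the widths of their blades and heads along its y.
- eraser: loose eraser 20x44x12 mm, origin under its centre; leave it
- binder_clip: loose black binder clip 32x32x40 mm, origin under its centre; leave it
Not all that is in view belongs to the job. Several things have the shape of the cash_box; the one meant has the colours described above.

How it is judged:
On the way, in this order (a step that is already met when the one before it is completed fails the run):
1. the dust shutter is fully open (value of joint shutter above 0.045 m), for 0.2 s.
2. the round key is fully in the keyhole (z of round_key in the frame of keyhole below -0.0275 m and horizontal distance between round_key and keyhole below 0.005 m), for 0.1 s.
3. the plug is turned a quarter (value of joint plug above 1.3 rad), for 0.2 s.
At the end, for the whole second after the job is handed in: Ends holding: shutter open at least 43 of 50 mm, round key upright in the keyhole within 3.5 mm of fully in, plug turned at least 1.3 rad (stop at 1.62) and still held by the gripper (over 1 N on the key), square key within 20 mm of its start (value of joint shutter above 0.043 m and z of round_key in the frame of keyhole below -0.0265 m and horizontal distance between round_key and keyhole below 0.005 m and angle between round_key's own z axis and vertical below 0.15 rad and value of joint plug above 1.3 rad and contact force between the fingers and round_key above 1 N and distance of square_key from where it was at the start of the episode below 0.02 m); the arm keeps its last pose, push and grip.
It fails at once if the square key is taken or knocked out of the stand (distance of square_key from where it was at the start of the episode above 0.025 m).
It fails at once if the eraser or the binder clip is pushed about (distance of any of eraser, binder_clip from where it was at the start of the episode above 0.03 m).
It also fails if it takes over 58 s, if anything falls off the work surface, if the arm or the gripper's body presses on something with over 40 N, if the wrist force passes 120 N, or if a joint passes its speed limit or range.

## Working session

There is one attempt and no reset: what is moved stays moved. The work goes in short steps, Python scripts to look and compute and a tool call to move; the robot and the scene stay as the last step left them, time stands still between calls to the robot, and variables do not carry over. Pictures are saved under pics/ and viewed, at most 10 in all, crops included, and the job is handed in when it is done.

Besides the shell and the picture viewer there is one more tool, called by a JSON object that holds its "method" and its "body", one argument or row to a line. move_arm: Moves the arm, as the interface text tells. Its arguments: {"type":"object","properties":{"hand":{"type":"array","items":{"type":"number"}},"slide":{"type":"array","items":{"type":"array","items":{"type":"number"}}},"rot":{"type":"array","items":{"type":"array","items":{"type":"number"}}},"newtons":{"type":"number"}},"required":["hand","slide","rot"]}

```bash
mkdir -p pics; ls; python3 - <<'E'
from rig import r
import cv2,numpy as np
for n in("scene","top"):
    s=r.snapshot(n); cv2.imwrite(f"pics/{n}0.png",s["img"]); np.savez(f"{n}0.npz",**s)
    print(n,s["camera_matrix"],s["xyz"],s["attitude"],s.keys())
print(r.read_state())
E
```

```text
pics
scene [[605.27959147   0.         313.578522  ]
 [  0.         605.27959147 235.31087688]
 [  0.           0.           1.        ]] [-0.29435304 -0.6717349   0.71984579] [[ 0.60514354  0.39061798 -0.69369942]
 [-0.79585501  0.31914499 -0.51454958]
 [ 0.02039838  0.86346052  0.50400381]] dict_keys(['img', 'depth', 'camera_matrix', 'xyz', 'attitude'])
top [[533.10254918   0.         310.72120843]
 [  0.         533.10254918 247.39679956]
 [  0.           0.           1.        ]] [ 0.41934185 -0.03333699  1.05050485] [[ 0.01192535  0.986367   -0.16412775]
 [-0.99991714  0.01255916  0.00282453]
 [ 0.00484733  0.16408047  0.98643505]] dict_keys(['img', 'depth', 'camera_matrix', 'xyz', 'attitude'])
{'time_s': 0.1, 'q': array([ 9.74001876e-01,  2.87126664e-01,  1.57807320e+00,  2.43101893e-05,
        1.27860028e+00, -1.49993361e-01]), 'joint_vel': array([ 0.0007847 , -0.00146065, -0.00225603,  0.00118079, -0.00085256,
        0.00144899]), 'tau': array([ 7.97284829e-04, -4.07294619e+01, -2.93699312e+01, -1.97186660e-04,
        3.40020153e-03, -2.77550646e-05]), 'position': array([0.29125962, 0.6082253 , 0.2197294 ]), 'eef_rot': array([[-9.01830650e-01,  4.32087829e-01, -1.25984886e-03],
       [ 4.32089522e-01,  9.01828897e-01, -1.81281913e-03],
       [ 3.52871027e-04, -2.17922335e-03, -9.99997563e-01]]), 'wrist_force': array([-1.18209581, -0.01794039,  0.01325932]), 'torque': array([-0.00598781,  0.00976133, -0.00721581]), 'finger_force': 0.0, 'grip_width': 1.0024967538046181}
```

View pics/scene0.png

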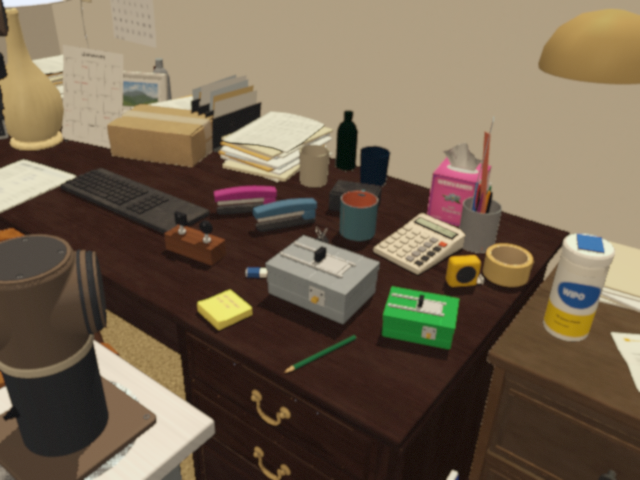

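View pics/top0.png

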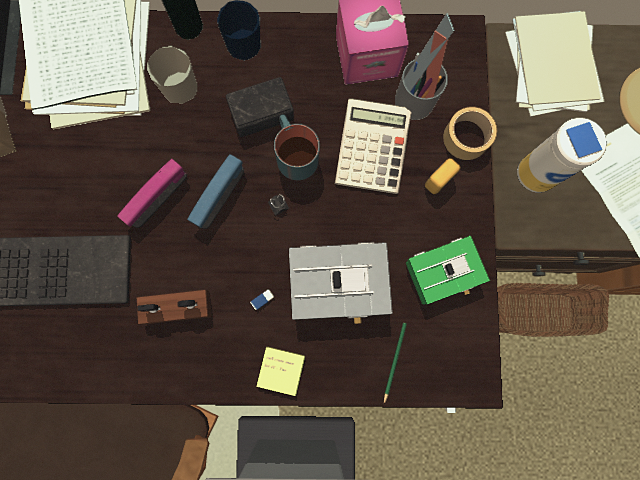

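The grey cash box is at about (340,281) in the top view, with its shutter grip at (336,280). The stand is at (172,306) with keys at (150,308) and (188,303), the eraser at (262,300) and the clip at (278,203). I'll zoom in to tell the keys apart.

```bash
python3 - <<'E'
import cv2,numpy as np
a=cv2.imread("pics/scene0.png");b=cv2.imread("pics/top0.png")
f=lambda i,x,y,w,h,W,H:cv2.resize(i[y:y+h,x:x+w],(W,H),interpolation=cv2.INTER_CUBIC)
c=np.vstack([np.hstack([f(a,155,200,80,60,400,300),f(a,260,220,130,98,400,300)]),np.hstack([f(b,130,280,80,60,400,300),f(b,280,230,120,90,400,300)])])
cv2.imwrite("pics/crop.png",c)
E
```

```text
(no output)
```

View pics/crop.png

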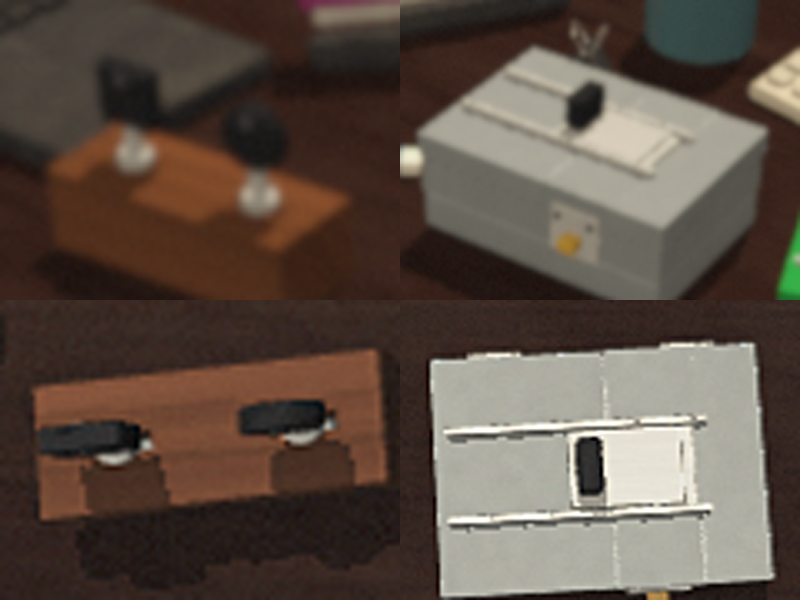

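The square-headed key is at top-view (150,308), the +y end. The round key is at (188,303), the -y end. The shutter grip sits at the +y end of the white plate and slides left (+y). Next I'll measure all of them from depth.

```bash
cat > h.py <<'E'
import numpy as np,cv2
def cloud(s):
    K=s["camera_matrix"];d=s["depth"];v,u=np.mgrid[0:480,0:640]
    p=np.stack([(u-K[0,2])/K[0,0]*d,-(v-K[1,2])/K[1,1]*d,-d],-1)
    return p@s["attitude"].T+s["xyz"]
def pix(s,P):
    K=s["camera_matrix"];c=(np.asarray(P)-s["xyz"])@s["attitude"]
    return np.stack([K[0,2]+K[0,0]*c[...,0]/-c[...,2],K[1,2]-K[1,1]*c[...,1]/-c[...,2]],-1)
def ray(s,u,v,z):
    K=s["camera_matrix"];d=s["attitude"]@np.array([(u-K[0,2])/K[0,0],-(v-K[1,2])/K[1,1],-1])
    return s["xyz"]+d*(z-s["xyz"][2])/d[2]
def rect(p):
    (c,wh,a)=cv2.minAreaRect(p[:,:2].astype(np.float32)*1000); return np.round(c,1),np.round(wh,1),round(a,1),len(p)
E
python3 - <<'E'
from h import *
for n in("top","scene"):
    s=dict(np.load(n+"0.npz"));P=cloud(s)
    if n=="top": w=lambda x0,x1,y0,y1:(np.s_[y0:y1,x0:x1])
    top=P.reshape(-1,3)
    def reg(cx,cy,rx,ry,z0,z1):
        m=(abs(top[:,0]-cx)<rx)&(abs(top[:,1]-cy)<ry)&(top[:,2]>z0)&(top[:,2]<z1);return top[m]
    if n=="top":
        g=ray(s,340,281,.09);k1=ray(s,188,303,.08);k2=ray(s,150,308,.08);st=ray(s,172,306,.04);print(g,k1,k2,st)
        er=ray(s,262,300,.012);bc=ray(s,278,203,.03);print(er,bc)
    print(n,"desk",np.median(reg(.3,.1,.05,.03,-.02,.02)[:,2]))
    print("lid",rect(reg(g[0],g[1],.12,.14,.068,.085)),np.median(reg(g[0],g[1],.12,.14,.068,.078)[:,2]))
    q=reg(g[0],g[1],.1,.1,.096,.112);print("grip",rect(q),np.median(q[:,2]),q[:,2].max())
    print("stand",rect(reg(st[0],st[1],.05,.09,.033,.045)))
    for k in(k1,k2):
        q=reg(k[0],k[1],.04,.028,.055,.1);print("key",rect(q),q.mean(0),q.min(0),q.max(0))
E
```

```text
[ 0.5182431  -0.08975516  0.09      ] [0.47585598 0.18502543 0.08      ] [0.46601066 0.25322564 0.08      ] [0.47218605 0.22386562 0.04      ]
[0.48737262 0.05706832 0.012     ] [0.67685237 0.02916341 0.03      ]
top desk -0.0006800519539120753
lid (array([521.2, -89.6]), array([132.3, 182.3]), 3.9, 6917) 0.07495546978978213
grip (array([520.6, -82.3]), array([29. , 14.3]), 2.4, 131) 0.10309464110587596 0.1064966257443023
stand (array([471.5, 224.9]), array([ 50.4, 131.4]), 7.2, 1595)
key (array([476. , 189.4]), array([10.6, 29.6]), 7.8, 112) [0.47547007 0.18765331 0.08520712] [0.46998148 0.1744872  0.06184287] [0.48171429 0.20457514 0.09362337]
key (array([467. , 259.1]), array([10.4, 30.7]), 7.8, 130) [0.4667665  0.25698911 0.08461536] [0.46066001 0.24388855 0.06169381] [0.47321856 0.27430373 0.09265401]
scene desk -0.0012223721262488163
lid (array([519.8, -91. ]), array([139., 185.]), 4.2, 3517) 0.07465962805474347
grip (array([518. , -84.8]), array([17.3, 30.9]), 89.3, 91) 0.10160487673301233 0.10669897319405408
stand (array([468.5, 221.9]), array([ 56.5, 136.6]), 7.9, 774)
key (array([472.6, 187.4]), array([13.3, 33.9]), 14.4, 158) [0.47215565 0.18578102 0.07599611] [0.46659455 0.17109527 0.05570945] [0.48123901 0.20456502 0.09111139]
key (array([464.8, 257.4]), array([14.2, 34.5]), 6.7, 174) [0.46358583 0.25514279 0.0761374 ] [0.45716725 0.24016565 0.0573736 ] [0.47302347 0.27459481 0.09107214]
```

```bash
cat >> h.py <<'E'
def go(pos,psi):
    """slide(cm)/rot(deg) from measured pose to pos(m), tool down, tool-y yaw psi(deg)"""
    from rig import r
    from scipy.spatial.transform import Rotation as Ro
    s=r.read_state();R=s["eef_rot"];c,n=np.cos(np.radians(psi)),np.sin(np.radians(psi))
    T=np.array([[-n,c,0],[c,n,0],[0,0,-1.]])
    print("slide",np.round(R.T@(np.array(pos)-s["position"])*100,2),"rot",np.round(Ro.from_matrix(R.T@T).as_rotvec(degrees=True),2),"t",round(s["time_s"],2),"pos",s["position"].round(4),"q",s["q"].round(2),"F",s["wrist_force"].round(1),"grip",round(s["grip_width"],3),round(s["finger_force"],1))
E
python3 -c "
from h import *
go([.522,-.108,.17],3.9)"
```

```text
slide [-51.76 -54.61   5.07] rot [-1.20e-01  5.00e-02  6.05e+01] t 0.1 pos [0.2913 0.6082 0.2197] q [ 0.97  0.29  1.58  0.    1.28 -0.15] F [-1.2 -0.   0. ] grip 1.002 0.0
```

{"method": "move_arm", "body": {
  "hand": [0, 0, 0, 0, 0, 0, 0, 0],
  "slide": [
    [-51.8, -54.6, 0],
    [-51.8, -54.6, 0],
    [-51.8, -54.6, 0],
    [-51.8, -54.6, 0],
    [-51.8, -54.6, 0],
    [-51.8, -54.6, 0],
    [-51.8, -54.6, 0],
    [-51.8, -54.6, 0]
  ],
  "rot": [
    [0, 0, 60.5],
    [0, 0, 60.5],
    [0, 0, 60.5],
    [0, 0, 60.5],
    [0, 0, 60.5],
    [0, 0, 60.5],
    [0, 0, 60.5],
    [0, 0, 60.5]
  ],
  "newtons": 40
}}

```text
time_s: 0.9
position: [0.4144, 0.2261, 0.2207]
eef_rot: [[-0.066, 0.998, -0.0], [0.998, 0.066, -0.0], [-0.0, -0.0, -1.0]]
wrist_force: [1.5, -0.3, -0.1]
grip_width: 0.003
finger_force: 0.0
```

```bash
python3 -c "
from h import *
go([.522,-.108,.15],3.9)"
```

```text
slide [-34.05   8.54   7.07] rot [-0.01  0.   -0.13] t 0.9 pos [0.4144 0.2261 0.2207] q [ 0.28 -0.17  2.06 -0.    1.26  0.22] F [ 1.5 -0.3 -0.1] grip 0.003 0.0
```

{"method": "move_arm", "body": {
  "hand": [0, 0, 0, 0, 0, 0, 0, 0],
  "slide": [
    [-34, 8.5, 4],
    [-34, 8.5, 4],
    [-34, 8.5, 4],
    [-34, 8.5, 4],
    [-34, 8.5, 4],
    [-34, 8.5, 4],
    [-34, 8.5, 4],
    [-34, 8.5, 4]
  ],
  "rot": [
    [0, 0, 0],
    [0, 0, 0],
    [0, 0, 0],
    [0, 0, 0],
    [0, 0, 0],
    [0, 0, 0],
    [0, 0, 0],
    [0, 0, 0]
  ]
}}

```text
time_s: 1.7
position: [0.5229, -0.1102, 0.1799]
eef_rot: [[-0.062, 0.998, -0.001], [0.998, 0.062, -0.001], [-0.001, -0.001, -1.0]]
wrist_force: [0.1, -0.1, -0.5]
grip_width: -0.0
finger_force: 0.0
```

```bash
python3 -c "
from h import *
go([.522,-.108,.107],3.9)"
```

```text
slide [ 0.23 -0.07  7.29] rot [-0.06  0.05 -0.32] t 1.7 pos [ 0.5229 -0.1102  0.1799] q [-0.4   0.01  1.96 -0.    1.17 -0.46] F [ 0.1 -0.1 -0.5] grip -0.0 0.0
```

{"method": "move_arm", "body": {
  "hand": [0, 0, 0, 0, 0],
  "slide": [
    [0, 0, 4],
    [0, 0, 6.5],
    [0, 0, 7.2],
    [0, 0, 7.2],
    [0, 0, 7.2]
  ],
  "rot": [
    [0, 0, -0.3],
    [0, 0, -0.3],
    [0, 0, -0.3],
    [0, 0, -0.3],
    [0, 0, -0.3]
  ]
}}

```text
time_s: 2.2
position: [0.5233, -0.1053, 0.1104]
eef_rot: [[-0.074, 0.997, 0.002], [0.997, 0.074, -0.001], [-0.001, 0.002, -1.0]]
wrist_force: [0.0, -0.5, -0.5]
grip_width: 0.001
finger_force: 0.0
```

```bash
python3 - <<'E'
from h import *
go([.5195,-.082-.018+.045,.107],3.9)
from rig import r
s=r.snapshot("scene");cv2.imwrite("pics/a.png",cv2.resize(s["img"][180:330,240:440],(800,600),interpolation=cv2.INTER_CUBIC))
E
```

```text
slide [ 5.04 -0.01  0.33] rot [0.11 0.05 0.34] t 2.2 pos [ 0.5233 -0.1053  0.1104] q [-0.39  0.1   2.01  0.    1.03 -0.46] F [ 0.  -0.5 -0.5] grip 0.001 0.0
```

View pics/a.png

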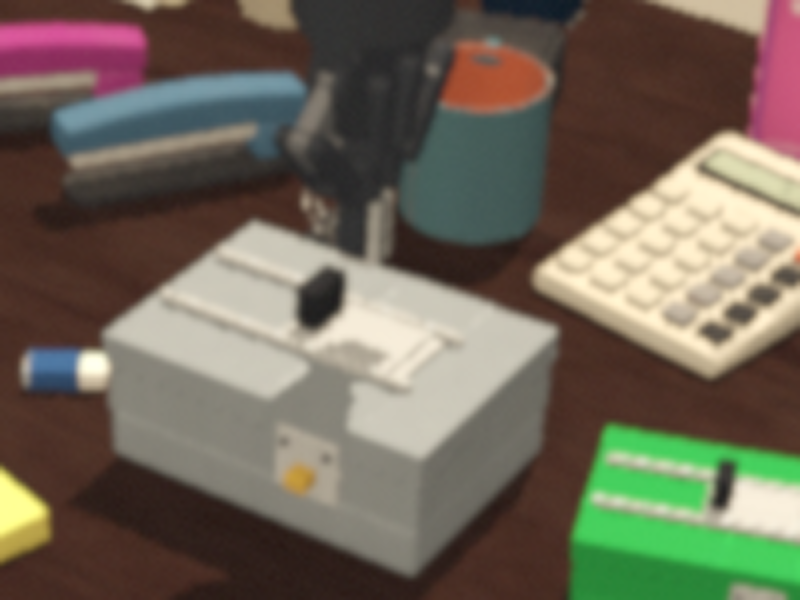

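The gripper appears with its fingertips near crop (365,255), which looks behind or above the grip at (320,297). I'll project the TCP to check.

```bash
python3 - <<'E'
from h import *
from rig import r
st=r.read_state();p=st["position"]
s=r.snapshot("scene");t=r.snapshot("top");np.savez("top1.npz",**t)
for z in(0,.019): print(pix(s,p-[0,0,z]),(pix(s,p-[0,0,z])-[240,180])*4)
print("grip",(pix(s,[.5206,-.0823,.104])-[240,180])*4)
for n,c in(("s",s),("t",t)):
    P=cloud(c).reshape(-1,3)
    m=(abs(P[:,0]-p[0])<.1)&(abs(P[:,1]-p[1])<.1)&(P[:,2]>.085)&(P[:,2]<.16);q=P[m]
    for a in np.arange(.085,.16,.01):
        w=q[(q[:,2]>=a)&(q[:,2]<a+.01)]
        if len(w): print(n,round(a,3),len(w),w.min(0).round(3),w.max(0).round(3))
cv2.imwrite("pics/b.png",np.hstack([s["img"][160:310,240:440],t["img"][190:340,240:440]]).repeat(2,0).repeat(2,1))
E
```

```text
[330.14281874 248.58650513] [360.57127498 274.34602054]
[329.80826192 256.92721542] [359.23304769 307.70886169]
grip [317.92245812 273.21377392]
s 0.085 53 [ 0.502 -0.093  0.085] [ 0.535 -0.08   0.095]
s 0.095 90 [ 0.502 -0.093  0.095] [ 0.534 -0.077  0.105]
s 0.105 4 [ 0.512 -0.088  0.105] [ 0.528 -0.083  0.106]
s 0.115 16 [ 0.515 -0.116  0.12 ] [ 0.524 -0.097  0.125]
s 0.125 50 [ 0.508 -0.119  0.125] [ 0.531 -0.099  0.135]
s 0.135 59 [ 0.507 -0.118  0.135] [ 0.53  -0.1    0.145]
s 0.145 70 [ 0.507 -0.118  0.145] [ 0.53  -0.099  0.155]
s 0.155 18 [ 0.506 -0.119  0.155] [ 0.532 -0.1    0.16 ]
t 0.085 3 [ 0.524 -0.075  0.087] [ 0.527 -0.075  0.09 ]
t 0.095 6 [ 0.522 -0.077  0.096] [ 0.532 -0.075  0.104]
t 0.105 1 [ 0.522 -0.078  0.106] [ 0.522 -0.078  0.106]
```

View pics/b.png

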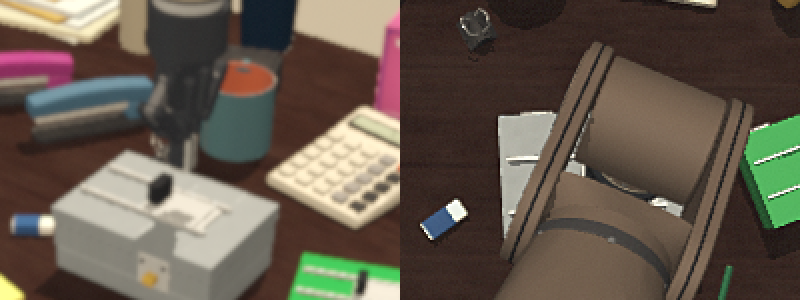

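```bash
python3 - <<'E'
from h import *
from rig import r
go([.5195,-.055,.107],3.9)
s=r.snapshot("scene");P=cloud(s)
for v in range(232,264,2): print(v,[tuple(P[v,u].round(3)) for u in (326,330,334)])
E
```

```text
slide [ 5.07 -0.04  0.39] rot [0.18 0.09 0.33] t 2.35 pos [ 0.5236 -0.1056  0.1109] q [-0.39  0.1   2.01 -0.    1.03 -0.46] F [-0.4 -0.4 -0.3] grip 0.002 0.0
232 [(np.float64(0.511), np.float64(-0.103), np.float64(0.153)), (np.float64(0.51), np.float64(-0.113), np.float64(0.157)), (np.float64(0.519), np.float64(-0.116), np.float64(0.154))]
234 [(np.float64(0.509), np.float64(-0.105), np.float64(0.149)), (np.float64(0.51), np.float64(-0.113), np.float64(0.152)), (np.float64(0.517), np.float64(-0.117), np.float64(0.151))]
236 [(np.float64(0.509), np.float64(-0.105), np.float64(0.145)), (np.float64(0.51), np.float64(-0.113), np.float64(0.148)), (np.float64(0.519), np.float64(-0.116), np.float64(0.145))]
238 [(np.float64(0.509), np.float64(-0.105), np.float64(0.141)), (np.float64(0.511), np.float64(-0.113), np.float64(0.143)), (np.float64(0.519), np.float64(-0.117), np.float64(0.141))]
240 [(np.float64(0.513), np.float64(-0.103), np.float64(0.134)), (np.float64(0.512), np.float64(-0.112), np.float64(0.138)), (np.float64(0.519), np.float64(-0.117), np.float64(0.136))]
242 [(np.float64(0.5
[... 1294 characters left out ...]
.float64(-0.087), np.float64(0.081)), (np.float64(0.543), np.float64(-0.093), np.float64(0.08)), (np.float64(0.546), np.float64(-0.1), np.float64(0.081))]
258 [(np.float64(0.531), np.float64(-0.091), np.float64(0.08)), (np.float64(0.534), np.float64(-0.099), np.float64(0.082)), (np.float64(0.54), np.float64(-0.104), np.float64(0.081))]
260 [(np.float64(0.524), np.float64(-0.096), np.float64(0.081)), (np.float64(0.532), np.float64(-0.1), np.float64(0.078)), (np.float64(0.536), np.float64(-0.107), np.float64(0.08))]
262 [(np.float64(0.519), np.float64(-0.1), np.float64(0.08)), (np.float64(0.525), np.float64(-0.105), np.float64(0.079)), (np.float64(0.529), np.float64(-0.112), np.float64(0.08))]
```

Depth shows the fingertips ending at z≈0.12, where the state implies 0.091. A gentle +y push will show which is right, and it does no harm either way.

{"method": "move_arm", "body": {
  "hand": [0, 0, 0, 0, 0, 0],
  "slide": [
    [0.5, 0, 0],
    [1, 0, 0],
    [1.5, 0, 0],
    [2, 0, 0],
    [2.5, 0, 0],
    [2.5, 0, 0]
  ],
  "rot": [
    [0, 0, 0],
    [0, 0, 0],
    [0, 0, 0],
    [0, 0, 0],
    [0, 0, 0],
    [0, 0, 0]
  ]
}}

```text
time_s: 3.0
position: [0.5205, -0.0797, 0.1089]
eef_rot: [[-0.074, 0.997, -0.0], [0.997, 0.074, 0.0], [0.0, -0.0, -1.0]]
wrist_force: [-0.5, -0.7, 0.2]
grip_width: -0.001
finger_force: 0.0
```

```bash
python3 - <<'E'
from h import *
from rig import r
go([.5195,-.055,.107],3.9)
s=r.snapshot("scene");P=cloud(s).reshape(-1,3)
m=(abs(P[:,0]-.52)<.04)&(abs(P[:,1]+.08)<.08)&(P[:,2]>.085)&(P[:,2]<.16);q=P[m]
for a in np.arange(.085,.14,.01):
    w=q[(q[:,2]>=a)&(q[:,2]<a+.01)]
    if len(w): print(round(a,3),len(w),w.min(0).round(3),w.max(0).round(3))
E
```

```text
slide [2.47 0.09 0.19] rot [-0.01 -0.01  0.35] t 3.0 pos [ 0.5205 -0.0797  0.1089] q [-0.34  0.08  2.03  0.    1.03 -0.42] F [-0.5 -0.7  0.2] grip -0.001 0.0
0.085 56 [ 0.503 -0.094  0.085] [ 0.532 -0.08   0.095]
0.095 86 [ 0.502 -0.093  0.095] [ 0.535 -0.078  0.105]
0.105 6 [ 0.502 -0.091  0.105] [ 0.525 -0.083  0.106]
0.115 21 [ 0.508 -0.091  0.118] [ 0.529 -0.072  0.125]
0.125 60 [ 0.505 -0.092  0.125] [ 0.529 -0.072  0.135]
0.135 61 [ 0.504 -0.092  0.135] [ 0.527 -0.074  0.145]
```

The fingers passed over the grip, so the real tip is at reported TCP z + 10 mm, about 29 mm higher than nominal. I'll go back, descend about 30 mm further while watching the force, then push.

{"method": "move_arm", "body": {
  "hand": [0, 0, 0, 0, 0, 0, 0],
  "slide": [
    [-2.7, 0.1, 0],
    [-2.7, 0.1, 0],
    [-2.7, 0.1, 1.0],
    [-2.7, 0.1, 2.0],
    [-2.7, 0.1, 2.8],
    [-2.7, 0.1, 2.8],
    [-2.7, 0.1, 2.8]
  ],
  "rot": [
    [0, 0, 0.3],
    [0, 0, 0.3],
    [0, 0, 0.3],
    [0, 0, 0.3],
    [0, 0, 0.3],
    [0, 0, 0.3],
    [0, 0, 0.3]
  ]
}}

```text
time_s: 3.75
position: [0.5232, -0.1068, 0.0804]
eef_rot: [[-0.068, 0.998, -0.001], [0.998, 0.068, 0.001], [0.001, -0.001, -1.0]]
wrist_force: [0.2, 0.4, -0.1]
grip_width: 0.001
finger_force: 0.0
```

```bash
python3 - <<'E'
from h import *
from rig import r
go([.5195,-.055,.080],3.9)
s=r.snapshot("scene");P=cloud(s).reshape(-1,3)
m=(abs(P[:,0]-.52)<.04)&(abs(P[:,1]+.08)<.08)&(P[:,2]>.083)&(P[:,2]<.16);q=P[m]
for a in np.arange(.083,.14,.008):
    w=q[(q[:,2]>=a)&(q[:,2]<a+.008)]
    for nm,w in(("f",w[w[:,1]<-.097]),("g",w[w[:,1]>-.097])):
        if len(w): print(nm,round(a,3),len(w),w.min(0).round(3),w.max(0).round(3))
E
```

```text
slide [ 5.19 -0.02  0.04] rot [-0.07 -0.03  0.03] t 3.75 pos [ 0.5232 -0.1068  0.0804] q [-0.39  0.14  2.03  0.    0.98 -0.46] F [ 0.2  0.4 -0.1] grip 0.001 0.0
f 0.083 8 [ 0.511 -0.144  0.083] [ 0.544 -0.098  0.091]
g 0.083 40 [ 0.489 -0.092  0.083] [ 0.536 -0.009  0.091]
f 0.091 23 [ 0.51  -0.119  0.091] [ 0.528 -0.101  0.099]
g 0.091 31 [ 0.504 -0.093  0.091] [ 0.521 -0.08   0.099]
f 0.099 50 [ 0.506 -0.12   0.099] [ 0.531 -0.1    0.107]
g 0.099 59 [ 0.503 -0.093  0.099] [ 0.533 -0.077  0.105]
f 0.107 42 [ 0.508 -0.12   0.107] [ 0.529 -0.101  0.115]
f 0.115 56 [ 0.507 -0.12   0.115] [ 0.532 -0.101  0.123]
f 0.123 32 [ 0.506 -0.121  0.124] [ 0.535 -0.103  0.131]
f 0.131 47 [ 0.492 -0.121  0.131] [ 0.548 -0.097  0.139]
f 0.139 101 [ 0.486 -0.123  0.139] [ 0.559 -0.098  0.147]
g 0.139 1 [ 0.524 -0.097  0.14 ] [ 0.524 -0.097  0.14 ]
```

{"method": "move_arm", "body": {
  "hand": [0, 0, 0, 0, 0, 0, 0, 0],
  "slide": [
    [0.6, 0, 0],
    [1.3, 0, 0],
    [2.0, 0, 0],
    [2.7, 0, 0],
    [3.4, 0, 0],
    [4.0, 0, 0],
    [4.5, 0, 0],
    [4.5, 0, 0]
  ],
  "rot": [
    [0, 0, 0],
    [0, 0, 0],
    [0, 0, 0],
    [0, 0, 0],
    [0, 0, 0],
    [0, 0, 0],
    [0, 0, 0],
    [0, 0, 0]
  ]
}}

```text
time_s: 4.6
position: [0.5201, -0.0613, 0.0808]
eef_rot: [[-0.069, 0.998, -0.001], [0.998, 0.069, 0.001], [0.001, -0.001, -1.0]]
wrist_force: [-0.2, 0.1, -0.3]
grip_width: -0.002
finger_force: 0.0
```

{"method": "move_arm", "body": {
  "hand": [0, 0, 0],
  "slide": [
    [0.3, 0, 0],
    [0.5, 0, 0],
    [0.5, 0, 0]
  ],
  "rot": [
    [0, 0, 0],
    [0, 0, 0],
    [0, 0, 0]
  ]
}}

```text
time_s: 4.9
position: [0.5198, -0.0571, 0.0808]
eef_rot: [[-0.068, 0.998, -0.001], [0.998, 0.068, 0.001], [0.001, -0.001, -1.0]]
wrist_force: [-0.3, -0.7, 0.8]
grip_width: 0.002
finger_force: 0.2
```

{"method": "move_arm", "body": {
  "hand": [0, 0, 0],
  "slide": [
    [0.2, 0, 0],
    [0.3, 0, 0],
    [0.3, 0, 0]
  ],
  "rot": [
    [0, 0, 0],
    [0, 0, 0],
    [0, 0, 0]
  ]
}}

```text
time_s: 5.2
position: [0.5197, -0.0545, 0.0808]
eef_rot: [[-0.068, 0.998, -0.001], [0.998, 0.068, -0.0], [-0.0, -0.001, -1.0]]
wrist_force: [-0.7, -2.1, -1.4]
grip_width: -0.001
finger_force: 1.1
```

```bash
python3 - <<'E'
from h import *
from rig import r
go([.5195,-.055,.080],3.9)
s=r.snapshot("scene");P=cloud(s).reshape(-1,3)
m=(abs(P[:,0]-.52)<.04)&(abs(P[:,1]+.04)<.1)&(P[:,2]>.088)&(P[:,2]<.112);q=P[m]
a=np.sort(q[:,1]);print(np.histogram(q[:,1],np.arange(-.08,.0,.004)))
cv2.imwrite("pics/c.png",cv2.resize(s["img"][200:320,250:410],(800,600),interpolation=cv2.INTER_CUBIC))
E
```

```text
slide [-0.05 -0.02  0.08] rot [-0.04  0.02  0.01] t 5.2 pos [ 0.5197 -0.0545  0.0808] q [-0.3   0.12  2.05 -0.    0.97 -0.37] F [-0.7 -2.1 -1.4] grip -0.001 1.1
(array([ 0,  0,  0, 31, 31, 13, 14,  9, 19, 24, 22, 19,  2,  0,  0,  0,  0,
        0,  0]), array([-0.08 , -0.076, -0.072, -0.068, -0.064, -0.06 , -0.056, -0.052,
       -0.048, -0.044, -0.04 , -0.036, -0.032, -0.028, -0.024, -0.02 ,
       -0.016, -0.012, -0.008, -0.004]))
```

View pics/c.png

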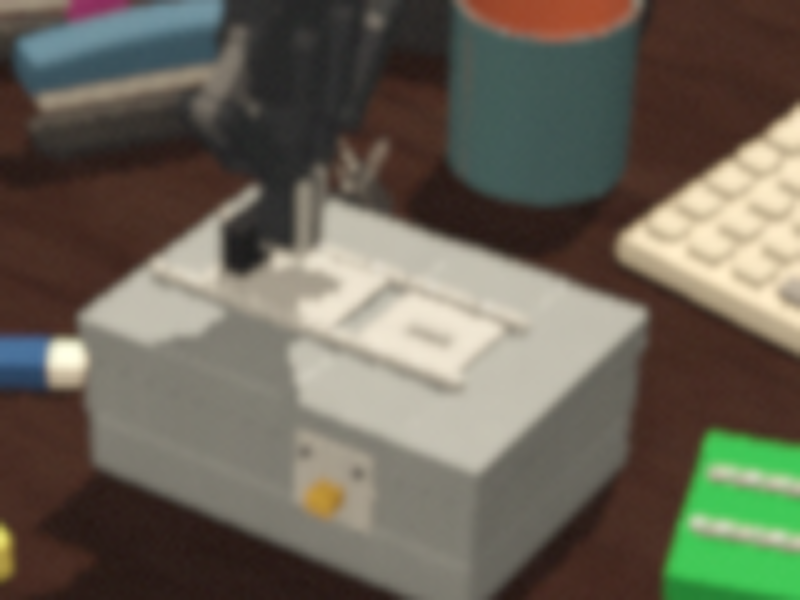

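The shutter is moving and the keyhole is exposed at crop (430,332), so I'll push on to the stop.

{"method": "move_arm", "body": {
  "hand": [0, 0, 0],
  "slide": [
    [0.2, 0, 0],
    [0.3, 0, 0],
    [0.3, 0, 0]
  ],
  "rot": [
    [0, 0, 0],
    [0, 0, 0],
    [0, 0, 0]
  ]
}}

```text
time_s: 5.55
position: [0.5197, -0.0544, 0.0808]
eef_rot: [[-0.07, 0.998, -0.0], [0.998, 0.07, -0.007], [-0.007, -0.001, -1.0]]
wrist_force: [-1.1, -11.0, -3.3]
grip_width: -0.0
finger_force: 5.7
```

{"method": "move_arm", "body": {
  "hand": [0, 0, 0, 0],
  "slide": [
    [0.2, 0, 0],
    [0.3, 0, 0],
    [0.3, 0, 0],
    [0.3, 0, 0]
  ],
  "rot": [
    [0, 0, 0],
    [0, 0, 0],
    [0, 0, 0],
    [0, 0, 0]
  ]
}}

```text
time_s: 5.95
position: [0.5198, -0.0543, 0.0809]
eef_rot: [[-0.071, 0.997, 0.001], [0.997, 0.071, -0.013], [-0.013, -0.0, -1.0]]
wrist_force: [-0.8, -19.8, -4.8]
grip_width: 0.005
finger_force: 9.9
```

At the stop (20 N and no motion). I'll back off and lift.

{"method": "move_arm", "body": {
  "hand": [0, 0, 0, 0, 0, 0],
  "slide": [
    [-1.2, 0, 0],
    [-1.2, 0, 0],
    [-1.2, 0, -5],
    [-1.2, 0, -10],
    [-1.2, 0, -10],
    [-1.2, 0, -10]
  ],
  "rot": [
    [0, 0, 0],
    [0, 0, 0],
    [0, 0, 0],
    [0, 0, 0],
    [0, 0, 0],
    [0, 0, 0]
  ]
}}

```text
time_s: 6.55
position: [0.5215, -0.0597, 0.183]
eef_rot: [[-0.068, 0.998, 0.004], [0.998, 0.068, -0.0], [-0.0, 0.004, -1.0]]
wrist_force: [-0.8, -1.0, -0.5]
grip_width: 0.003
finger_force: 0.0
```

```bash
python3 - <<'E'
from h import *
go([.4755,.1895,.16],7.5)
E
```

```text
slide [25.18 -2.9   2.28] rot [ 0.24  0.03 -3.57] t 6.55 pos [ 0.5215 -0.0597  0.183 ] q [-0.31 -0.01  1.98  0.    1.17 -0.38] F [-0.8 -1.  -0.5] grip 0.003 0.0
```

{"method": "move_arm", "body": {
  "hand": [0.6, 0.6, 0.6, 0.6, 0.6, 0.6, 0.6, 0.6],
  "slide": [
    [25.2, -2.9, 2],
    [25.2, -2.9, 2],
    [25.2, -2.9, 2],
    [25.2, -2.9, 2],
    [25.2, -2.9, 2],
    [25.2, -2.9, 2],
    [25.2, -2.9, 2],
    [25.2, -2.9, 2]
  ],
  "rot": [
    [0, 0, -3.6],
    [0, 0, -3.6],
    [0, 0, -3.6],
    [0, 0, -3.6],
    [0, 0, -3.6],
    [0, 0, -3.6],
    [0, 0, -3.6],
    [0, 0, -3.6]
  ]
}}

```text
time_s: 7.35
position: [0.4738, 0.1886, 0.1599]
eef_rot: [[-0.13, 0.991, -0.002], [0.991, 0.13, -0.001], [-0.0, -0.002, -1.0]]
wrist_force: [0.9, 0.1, -0.5]
grip_width: 0.602
finger_force: 0.0
```

```bash
python3 - <<'E'
from h import *
from rig import r
go([.4755,.1895,.045],7.5)
s=r.snapshot("scene");P=cloud(s).reshape(-1,3)
m=(abs(P[:,0]-.4755)<.08)&(abs(P[:,1]-.1895)<.025)&(P[:,2]>.1)&(P[:,2]<.25);q=P[m]
for a in np.arange(.15,.21,.006):
    w=q[(q[:,2]>=a)&(q[:,2]<a+.006)]
    if len(w): print(round(a,3),len(w),w.min(0).round(3),w.max(0).round(3))
t=r.snapshot("top");np.savez("top2.npz",**t)
P=cloud(t);p=P.reshape(-1,3)
# box from new top view
m=(abs(p[:,0]-.52)<.12)&(abs(p[:,1]+.09)<.14)&(p[:,2]>.068)&(p[:,2]<.085);print(rect(p[m]))
cv2.imwrite("pics/d.png",cv2.resize(t["img"][235:325,280:400],(800,600),interpolation=cv2.INTER_CUBIC))
E
```

```text
slide [ 0.07  0.21 11.49] rot [-0.12  0.02 -0.01] t 7.35 pos [0.4738 0.1886 0.1599] q [ 0.18 -0.02  2.03 -0.    1.13  0.05] F [ 0.9  0.1 -0.5] grip 0.602 0.0
0.168 6 [0.443 0.177 0.173] [0.501 0.192 0.174]
0.174 34 [0.439 0.173 0.175] [0.509 0.202 0.18 ]
0.18 51 [0.433 0.171 0.18 ] [0.507 0.201 0.186]
0.186 63 [0.432 0.171 0.186] [0.508 0.204 0.192]
0.192 63 [0.432 0.173 0.192] [0.51  0.204 0.198]
0.198 63 [0.431 0.172 0.198] [0.516 0.202 0.204]
0.204 57 [0.432 0.173 0.204] [0.512 0.201 0.21 ]
(array([521.2, -89.6]), array([132.2, 182.3]), 3.9, 6887)
```

View pics/d.png

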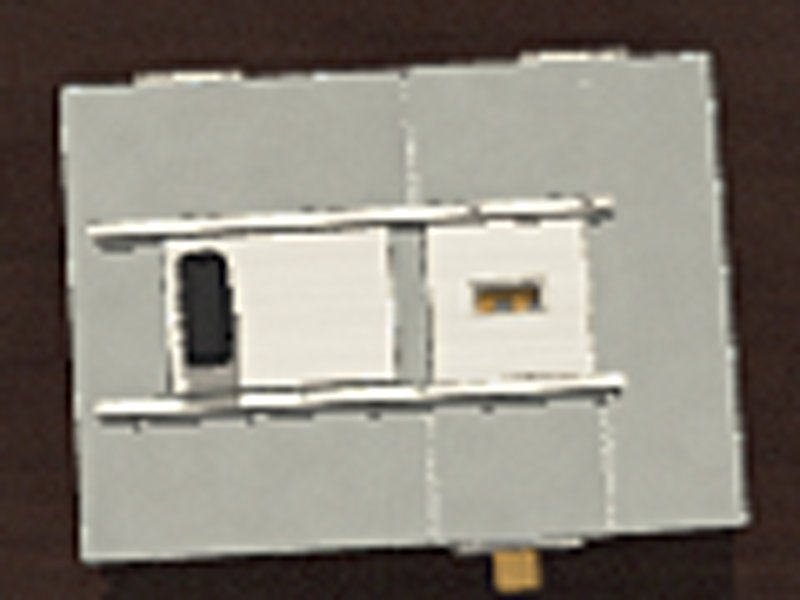

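The shutter is open, with the slot at crop (508,296), which is top pixel ≈(355.8,279). Now I'll descend on the round key (real z ≈ reported + 29 mm).

{"method": "move_arm", "body": {
  "hand": [0.6, 0.6, 0.6, 0.6, 0.6, 0.6],
  "slide": [
    [0.1, 0.2, 4],
    [0.1, 0.2, 7.5],
    [0.1, 0.2, 10],
    [0.1, 0.2, 11.4],
    [0.1, 0.2, 11.4],
    [0.1, 0.2, 11.4]
  ],
  "rot": [
    [0, 0, 0],
    [0, 0, 0],
    [0, 0, 0],
    [0, 0, 0],
    [0, 0, 0],
    [0, 0, 0]
  ]
}}

```text
time_s: 8.05
position: [0.4772, 0.1899, 0.0479]
eef_rot: [[-0.129, 0.992, 0.001], [0.992, 0.129, 0.0], [0.0, 0.001, -1.0]]
wrist_force: [-0.8, 0.7, 0.2]
grip_width: 0.598
finger_force: 0.0
```

```bash
python3 - <<'E'
from h import *
from rig import r
go([.4757,.1896,.046],7.5)
s=r.snapshot("scene");cv2.imwrite("pics/e.png",cv2.resize(s["img"][185:275,140:260],(800,600),interpolation=cv2.INTER_CUBIC))
t=dict(np.load("top2.npz"));print("keyhole top",ray(t,355.8,279,.077))
E
```

```text
slide [-0.01 -0.16  0.19] rot [ 0.08 -0.01 -0.07] t 8.05 pos [0.4772 0.1899 0.0479] q [0.18 0.15 2.09 0.   0.9  0.05] F [-0.8  0.7  0.2] grip 0.598 0.0
keyhole top [ 0.52362146 -0.11948954  0.077     ]
```

View pics/e.png

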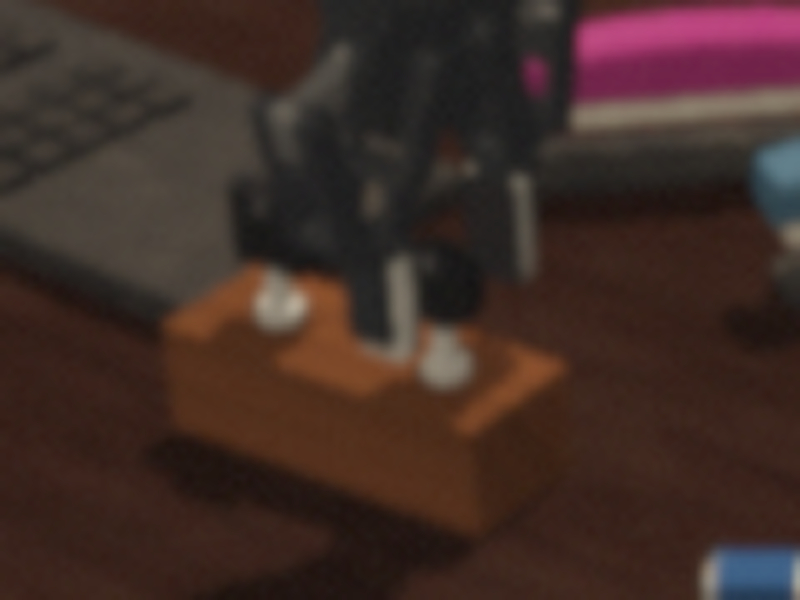

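The fingers straddle the round head at crop (445,285), one in front at (385,300) and one behind at (505,230). Closing.

{"method": "move_arm", "body": {
  "hand": [0.6, 0.3, 0, 0, 0, 0, 0, 0],
  "slide": [
    [0, -0.1, 0.15],
    [0, -0.1, 0.15],
    [0, -0.1, 0.15],
    [0, -0.1, 0.15],
    [0, -0.1, 0.15],
    [0, -0.1, 0.15],
    [0, -0.1, 0.15],
    [0, -0.1, 0.15]
  ],
  "rot": [
    [0, 0, 0],
    [0, 0, 0],
    [0, 0, 0],
    [0, 0, 0],
    [0, 0, 0],
    [0, 0, 0],
    [0, 0, 0],
    [0, 0, 0]
  ],
  "newtons": 80
}}

```text
time_s: 8.9
position: [0.4757, 0.1904, 0.0461]
eef_rot: [[-0.131, 0.991, 0.001], [0.991, 0.131, 0.0], [0.0, 0.001, -1.0]]
wrist_force: [-1.6, -0.0, 3.2]
grip_width: 0.103
finger_force: 78.3
```

{"method": "move_arm", "body": {
  "hand": [0, 0, 0, 0, 0],
  "slide": [
    [0, 0, 0],
    [0, 0, -1],
    [0, 0, -3],
    [0, 0, -6],
    [0, 0, -6]
  ],
  "rot": [
    [0, 0, 0],
    [0, 0, 0],
    [0, 0, 0],
    [0, 0, 0],
    [0, 0, 0]
  ]
}}

```text
time_s: 9.4
position: [0.4778, 0.1907, 0.1095]
eef_rot: [[-0.131, 0.991, 0.008], [0.991, 0.131, 0.001], [0.0, 0.008, -1.0]]
wrist_force: [0.8, 0.2, 0.6]
grip_width: 0.103
finger_force: 78.7
```

```bash
python3 - <<'E'
from h import *
go([.5236,-.1195,.16],3.9)
E
```

```text
slide [-31.35   0.52  -5.05] rot [ 0.44 -0.03  3.61] t 9.4 pos [0.4778 0.1907 0.1095] q [ 0.18  0.05  2.06 -0.    1.02  0.05] F [0.8 0.2 0.6] grip 0.103 78.7
```

{"method": "move_arm", "body": {
  "hand": [0, 0, 0, 0, 0, 0, 0, 0],
  "slide": [
    [0, 0, -5],
    [-4, 0.1, -5],
    [-9, 0.2, -5],
    [-14, 0.2, -5],
    [-19, 0.3, -5],
    [-24, 0.4, -5],
    [-28, 0.5, -5],
    [-31.3, 0.5, -5]
  ],
  "rot": [
    [0, 0, 1],
    [0, 0, 2],
    [0, 0, 3],
    [0, 0, 3.6],
    [0, 0, 3.6],
    [0, 0, 3.6],
    [0, 0, 3.6],
    [0, 0, 3.6]
  ]
}}

```text
time_s: 10.2
position: [0.5202, -0.1217, 0.1541]
eef_rot: [[-0.066, 0.998, -0.002], [0.998, 0.066, 0.001], [0.001, -0.002, -1.0]]
wrist_force: [1.3, 1.1, -0.6]
grip_width: 0.104
finger_force: 78.7
```

{"method": "move_arm", "body": {
  "hand": [0, 0, 0],
  "slide": [
    [0, 0, 0],
    [0, 0, 0],
    [0, 0, 0]
  ],
  "rot": [
    [0, 0, 0],
    [0, 0, 0],
    [0, 0, 0]
  ]
}}

```text
time_s: 10.5
position: [0.5202, -0.1183, 0.1545]
eef_rot: [[-0.069, 0.998, -0.002], [0.998, 0.069, 0.001], [0.001, -0.002, -1.0]]
wrist_force: [-0.7, 0.3, -0.5]
grip_width: 0.106
finger_force: 78.7
```

```bash
python3 - <<'E'
from h import *
from rig import r
go([.5236,-.1195,.121],3.9)
s=r.snapshot("scene");P=cloud(s);p=P.reshape(-1,3)
m=(abs(p[:,0]-.52)<.03)&(abs(p[:,1]+.12)<.04)&(p[:,2]>.1)&(p[:,2]<.2);q=p[m]
for a in np.arange(.1,.2,.006):
    w=q[(q[:,2]>=a)&(q[:,2]<a+.006)]
    if len(w): print(round(a,3),len(w),w.min(0).round(3),w.max(0).round(3))
cv2.imwrite("pics/f.png",cv2.resize(s["img"][195:300,270:410],(800,600),interpolation=cv2.INTER_CUBIC))
np.savez("scene3.npz",**s)
E
```

```text
slide [-0.15  0.34  3.35] rot [-0.1  -0.08  0.04] t 10.5 pos [ 0.5202 -0.1183  0.1545] q [-0.41  0.04  1.98  0.    1.12 -0.48] F [-0.7  0.3 -0.5] grip 0.106 78.7
0.118 19 [ 0.515 -0.127  0.119] [ 0.523 -0.113  0.124]
0.124 23 [ 0.513 -0.129  0.124] [ 0.521 -0.113  0.13 ]
0.13 17 [ 0.516 -0.128  0.13 ] [ 0.523 -0.112  0.135]
0.136 5 [ 0.517 -0.122  0.139] [ 0.52  -0.118  0.142]
0.142 5 [ 0.514 -0.126  0.144] [ 0.521 -0.118  0.148]
0.148 26 [ 0.511 -0.127  0.149] [ 0.524 -0.112  0.154]
0.154 15 [ 0.51  -0.126  0.154] [ 0.522 -0.118  0.16 ]
0.16 8 [ 0.509 -0.126  0.16 ] [ 0.527 -0.109  0.165]
0.166 23 [ 0.504 -0.131  0.166] [ 0.528 -0.111  0.171]
0.172 43 [ 0.501 -0.135  0.172] [ 0.524 -0.113  0.178]
0.178 42 [ 0.498 -0.136  0.178] [ 0.522 -0.113  0.184]
0.184 53 [ 0.498 -0.136  0.184] [ 0.532 -0.113  0.19 ]
0.19 59 [ 0.5   -0.134  0.19 ] [ 0.53  -0.112  0.196]
0.196 38 [ 0.499 -0.131  0.196] [ 0.53  -0.111  0.2  ]
```

View pics/f.png

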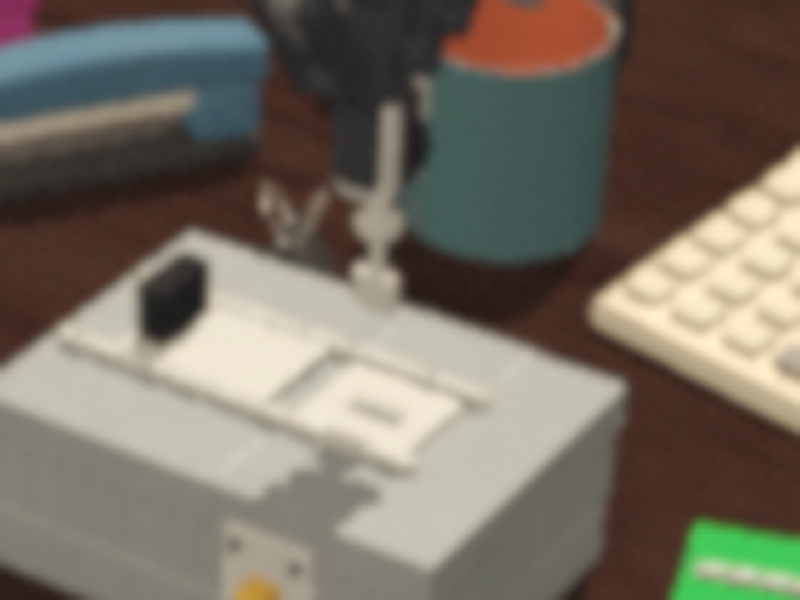

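The key is gripped upright with its blade tip at crop (378,305). The slot is at (376,408) with its width in line with the blade. I'll compare both in the scene camera.

```bash
python3 - <<'E'
from h import *
s=dict(np.load("scene3.npz"));print("hole scene",ray(s,335.4,266.0,.077))
# slot centroid: dark pixels on plate
g=cv2.cvtColor(s["img"],cv2.COLOR_BGR2GRAY)
w=g[258:275,324:347].astype(int);print(w)
P=cloud(s);print(P[262:270,328:343:2].round(3)[...,2])
p=P.reshape(-1,3);m=(abs(p[:,0]-.52)<.02)&(abs(p[:,1]+.12)<.02)&(p[:,2]>.117)&(p[:,2]<.1335);q=p[m]
print(np.sort(q[:,0]).round(4),rect(q))
t=dict(np.load("top2.npz"));gt=cv2.cvtColor(t["img"],cv2.COLOR_BGR2GRAY);print(gt[272:287,346:368])
# predicted key tip-edge pixel if blade centre is at reported xy
for x in((.5202,-.1183),):
  c,n=np.cos(.068),np.sin(.068)
  print([pix(s,[x[0]+c*a-n*b,x[1]+n*a+c*b,.119]).round(1) for a,b in((-.0025,-.008),(-.0025,.008),(.0025,-.008))])
print(g[236:256,326:346])
E
```

```text
hole scene [ 0.52318907 -0.11981014  0.077     ]
[[195 176 169 171 168 166 172 187 196 196 191 193 198 202 207 209 210 209
  206 201 197 194 194]
 [169 167 177 186 189 193 201 212 220 218 208 201 198 193 194 199 205 208
  208 206 202 197 197]
 [165 177 187 195 205 214 222 228 231 231 227 223 218 208 202 199 196 194
  196 201 201 197 203]
 [177 188 196 205 217 226 231 233 233 233 233 232 231 227 223 219 208 198
  189 187 186 189 202]
 [190 197 207 217 227 232 233 233 232 232 233 233 233 233 232 231 226 218
  207 196 186 183 190]
 [200 209 219 227 231 233 232 230 228 227 230 231 231 233 233 233 233 231
  226 219 208 201 199]
 [212 222 227 230 231 231 228 223 217 218 221 224 227 230 231 232 233 233
  233 231 227 224 223]
 [225 229 231 231 231 229 222 211 201 200 205 210 215 221 224 227 230 231
  233 233 233 233 232]
 [231 232 233 232 231 229 221 208 196 190 188 190 197 205 211 216 223 228
  232 233 233 233 233]
 [233 234 234 233 232 231 226 219 212 203 194 186 185 189 194 201 213 224
  231 233 233 233 230]
 [229 233 232 230 230 231 230 229 226 222 214 205 198 193 190 197 213 225
  231 2
[... 3916 characters left out ...]
  57  47
   39  36]
 [191 192 193 193 193 190 183 176 166 162 161 159 154 148 140 124 106  88
   75  63]
 [192 192 193 193 193 192 190 185 178 173 170 165 165 172 175 166 153 141
  128 114]
 [192 193 193 193 193 193 192 190 187 185 182 178 178 185 189 186 182 177
  169 160]
 [196 195 193 193 193 193 192 191 190 190 189 189 191 192 192 192 192 191
  188 185]
 [206 201 197 195 193 192 192 190 190 190 193 197 198 195 194 193 194 193
  193 193]
 [215 210 206 201 196 192 191 191 191 192 196 200 200 196 194 193 193 194
  193 194]
 [216 213 209 207 202 195 194 195 196 198 199 198 197 195 194 194 194 194
  194 194]
 [215 202 196 201 201 196 200 204 205 206 203 199 196 195 194 194 193 193
  194 194]]
```

Both cameras put the slot at about (0.5235,-0.1196), and the key appears where the state says it is. I'll lower it to just above the mouth.

{"method": "move_arm", "body": {
  "hand": [0, 0, 0, 0, 0, 0],
  "slide": [
    [-0.1, 0.3, 1],
    [-0.1, 0.3, 2],
    [-0.1, 0.3, 3.3],
    [-0.1, 0.3, 3.3],
    [-0.1, 0.3, 3.3],
    [-0.1, 0.3, 3.3]
  ],
  "rot": [
    [0, 0, 0],
    [0, 0, 0],
    [0, 0, 0],
    [0, 0, 0],
    [0, 0, 0],
    [0, 0, 0]
  ]
}}

```text
time_s: 11.15
position: [0.5243, -0.1204, 0.1228]
eef_rot: [[-0.068, 0.998, 0.0], [0.998, 0.068, -0.0], [-0.0, 0.0, -1.0]]
wrist_force: [-0.5, -0.0, -0.6]
grip_width: 0.105
finger_force: 78.7
```

```bash
python3 - <<'E'
from h import *
go([.5236,-.1195,.113],3.9)
E
```

```text
slide [ 0.09 -0.06  0.98] rot [ 0.03  0.01 -0.  ] t 11.15 pos [ 0.5243 -0.1204  0.1228] q [-0.41  0.09  1.99  0.    1.06 -0.48] F [-0.5 -0.  -0.6] grip 0.105 78.7
```

{"method": "move_arm", "body": {
  "hand": [0, 0, 0, 0, 0, 0],
  "slide": [
    [0.1, -0.05, 0.5],
    [0.1, -0.05, 0.9],
    [0.1, -0.05, 1.2],
    [0.1, -0.05, 1.5],
    [0.1, -0.05, 1.7],
    [0.1, -0.05, 1.7]
  ],
  "rot": [
    [0, 0, 0],
    [0, 0, 0],
    [0, 0, 0],
    [0, 0, 0],
    [0, 0, 0],
    [0, 0, 0]
  ]
}}

```text
time_s: 11.75
position: [0.5232, -0.1192, 0.1051]
eef_rot: [[-0.068, 0.998, -0.001], [0.998, 0.068, 0.0], [0.0, -0.001, -1.0]]
wrist_force: [-1.7, -0.0, -0.4]
grip_width: 0.104
finger_force: 78.7
```

The tip is 7 mm inside the slot with no side force. Continuing down through the pins.

{"method": "move_arm", "body": {
  "hand": [0, 0, 0, 0, 0, 0, 0, 0],
  "slide": [
    [0, 0, 0.4],
    [0, 0, 0.8],
    [0, 0, 1.1],
    [0, 0, 1.4],
    [0, 0, 1.6],
    [0, 0, 1.8],
    [0, 0, 2.0],
    [0, 0, 2.0]
  ],
  "rot": [
    [0, 0, 0],
    [0, 0, 0],
    [0, 0, 0],
    [0, 0, 0],
    [0, 0, 0],
    [0, 0, 0],
    [0, 0, 0],
    [0, 0, 0]
  ]
}}

```text
time_s: 12.55
position: [0.5238, -0.1194, 0.0869]
eef_rot: [[-0.068, 0.998, -0.0], [0.998, 0.068, -0.0], [-0.0, -0.0, -1.0]]
wrist_force: [-2.8, 0.7, 6.7]
grip_width: 0.105
finger_force: 80.0
```

{"method": "move_arm", "body": {
  "hand": [0, 0, 0, 0],
  "slide": [
    [0, 0, 0.2],
    [0, 0, 0.4],
    [0, 0, 0.4],
    [0, 0, 0.4]
  ],
  "rot": [
    [0, 0, 0],
    [0, 0, 0],
    [0, 0, 0],
    [0, 0, 0]
  ]
}}

```text
time_s: 12.95
position: [0.5238, -0.1195, 0.0831]
eef_rot: [[-0.068, 0.998, -0.0], [0.998, 0.068, -0.0], [-0.0, -0.0, -1.0]]
wrist_force: [-3.4, 0.8, 7.9]
grip_width: 0.101
finger_force: 80.0
```

{"method": "move_arm", "body": {
  "hand": [0, 0, 0, 0],
  "slide": [
    [0, 0, 0.15],
    [0, 0, 0.3],
    [0, 0, 0.3],
    [0, 0, 0.3]
  ],
  "rot": [
    [0, 0, 0],
    [0, 0, 0],
    [0, 0, 0],
    [0, 0, 0]
  ]
}}

```text
time_s: 13.35
position: [0.5239, -0.1195, 0.083]
eef_rot: [[-0.069, 0.998, -0.002], [0.998, 0.069, 0.0], [0.0, -0.002, -1.0]]
wrist_force: [-9.2, 3.8, 22.1]
grip_width: 0.107
finger_force: 82.4
```

Seated: 22 N and z has stopped at the expected depth. Turning clockwise (+ tool z), with the down push eased slightly.

{"method": "move_arm", "body": {
  "hand": [0, 0, 0, 0, 0, 0, 0, 0],
  "slide": [
    [0, 0, -0.1],
    [0, 0, -0.1],
    [0, 0, -0.1],
    [0, 0, -0.1],
    [0, 0, -0.1],
    [0, 0, -0.1],
    [0, 0, -0.1],
    [0, 0, -0.1]
  ],
  "rot": [
    [0, 0, 7],
    [0, 0, 14],
    [0, 0, 21],
    [0, 0, 28],
    [0, 0, 35],
    [0, 0, 42],
    [0, 0, 49],
    [0, 0, 56]
  ]
}}

```text
time_s: 14.15
position: [0.5243, -0.1197, 0.0831]
eef_rot: [[0.791, 0.611, -0.0], [0.611, -0.791, -0.001], [-0.0, 0.001, -1.0]]
wrist_force: [-6.4, 1.9, 15.9]
grip_width: 0.105
finger_force: 81.3
```

```bash
python3 - <<'E'
from h import *
from rig import r
go([.5238,-.1195,.083],-98)
print(r.read_state()["torque"])
E
```

```text
slide [-0.03 -0.04  0.01] rot [4.000e-02 1.000e-02 4.568e+01] t 14.15 pos [ 0.5243 -0.1197  0.0831] q [-0.41  0.15  2.02 -0.    0.98  0.5 ] F [-6.4  1.9 15.9] grip 0.105 81.3
[0.36466962 1.22151065 0.14639611]
```

{"method": "move_arm", "body": {
  "hand": [0, 0, 0, 0, 0, 0, 0, 0],
  "slide": [
    [0, 0, 0],
    [0, 0, 0],
    [0, 0, 0],
    [0, 0, 0],
    [0, 0, 0],
    [0, 0, 0],
    [0, 0, 0],
    [0, 0, 0]
  ],
  "rot": [
    [0, 0, 7],
    [0, 0, 14],
    [0, 0, 21],
    [0, 0, 28],
    [0, 0, 35],
    [0, 0, 41],
    [0, 0, 45],
    [0, 0, 45]
  ]
}}

```text
time_s: 14.95
position: [0.5246, -0.1206, 0.0831]
eef_rot: [[0.992, -0.123, 0.001], [-0.123, -0.992, -0.003], [0.001, 0.003, -1.0]]
wrist_force: [-5.6, 0.0, 14.3]
grip_width: 0.104
finger_force: 81.1
```

```bash
python3 - <<'E'
from h import *
from rig import r
go([.5238,-.1195,.083],-98)
print(r.read_state()["torque"])
s=r.snapshot("scene");cv2.imwrite("pics/g.png",cv2.resize(s["img"][195:300,270:410],(800,600),interpolation=cv2.INTER_CUBIC))
E
```

```text
slide [-0.09 -0.1   0.01] rot [ 0.15 -0.07  0.92] t 14.95 pos [ 0.5246 -0.1206  0.0831] q [-0.41  0.15  2.02 -0.    0.98  1.28] F [-5.6  0.  14.3] grip 0.104 81.1
[-0.08828199  1.1624621   0.09444901]
```

View pics/g.png

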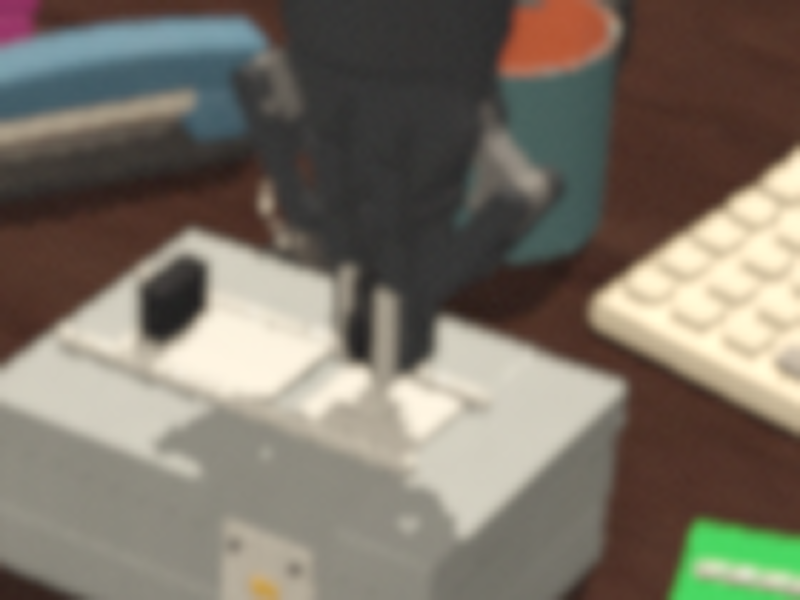

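The key is seated at crop (385,390) and the gripper has turned about 101°. The shutter is still open. I'll add a few degrees to make sure of the stop.

{"method": "move_arm", "body": {
  "hand": [0, 0, 0, 0, 0],
  "slide": [
    [0, 0, 0],
    [0, 0, 0],
    [0, 0, 0],
    [0, 0, 0],
    [0, 0, 0]
  ],
  "rot": [
    [0, 0, 1.5],
    [0, 0, 3],
    [0, 0, 3],
    [0, 0, 3],
    [0, 0, 3]
  ]
}}

```text
time_s: 15.5
position: [0.5246, -0.1207, 0.0831]
eef_rot: [[0.985, -0.174, 0.001], [-0.174, -0.985, -0.003], [0.001, 0.003, -1.0]]
wrist_force: [-5.2, -0.9, 13.6]
grip_width: 0.105
finger_force: 81.1
```

```bash
python3 - <<'E'
from h import *
from rig import r
go([.5238,-.1195,.083],-98)
print(r.read_state()["torque"])
E
```

```text
slide [-0.1  -0.1   0.01] rot [ 0.16 -0.08 -2.  ] t 15.5 pos [ 0.5246 -0.1207  0.0831] q [-0.41  0.15  2.02 -0.    0.98  1.33] F [-5.2 -0.9 13.6] grip 0.105 81.1
[-0.06641101  1.15327224  0.14054537]
```

```bash
python3 -c "
from rig import r
print(r.finish_job())"
```

```text
the job is handed in; nothing more can be done
None
```

I handed the job in with the shutter pushed to its stop and the round key fully in, turned about 104° clockwise and still gripped at about 80 N; the hand-in gave no verdict, and the plug angle is worked out from the gripper's turn, not read directly.

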